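File the marble paddle board upright in the board rack

ROBOT

A 6-joint arm with a two-finger parallel gripper is mounted at the origin on a cart in front of the work surface, level with it; the furniture and walls round the work are solid. World frame = base frame: x ahead of the robot, y to its left, z up, the work surface at z = 0. Lengths are in m, angles in rad, forces in N, time in s.
With the tool pointing down it reaches from about 0.275 to 0.725 m from the base axis. Payload 15.9 kg.
Tool frame: the origin (TCP) lies midway between the tips of the shut fingers; the grasp point (between the pads) lies env.pinch_z behind it (env.pinch_z is the distance from the TCP to the grasp point, in m); z points along the fingers, y is the line along which they close (so a half turn about z gives the same grasp; the last joint's range is limited). The gripper opens to 85 mm and grips with 20 to 120 N. Pads are 22 mm wide; open, the fingers measure 114 mm over their backs; the gripper's body (76 mm by 85 mm) begins 54 mm behind the grasp point. The pads swing forward as they close: fully open they stand 13 mm farther back than shut.
Start: joints at [-1.183, 0.213, -0.034, 1.323, 0, 1.571], TCP at [0.189, -0.463, 0.231] pointing down, gripper open.
Joint ranges: [-2.98, 2.98], [-0.74, 1.72], [-1.14, 1.35], [-2.1, 2.04], [-1.57, 1.44], [-3.14, 3.14]. Speed limits (rad/s): [1.89, 1.89, 2.39, 2.57, 3.14, 3.14].

INTERFACE

Orientations are given as a unit quaternion [x, y, z, w].
In Python, from cell import env gives the robot as it stands. The module is installed in compiled form; this text tells all that it offers.
- The arm moves only by the tool jog_arm, never from a script. Its argument "steps" is a list of rows, each a list of 7 numbers: the shift along the tool's x, y, z in m, then the turn, a rotation vector about the tool's x, y, z in degrees, then the closure, from 0 (fully open) to 1 (shut). In form: [[x, y, z, wx, wy, wz, fingers], ...]. A call has 1 to 8 rows; each row shifts and turns the commanded pose from where the row before left it, along the tool's axes as they then stand; what a row does not reach is not made up. A row lasts 1/10 s, in which the tool goes at most 50 mm and 8.59 degrees, less where a joint would pass 70% of its speed; a pose out of reach is approached as far as the arm can. A call is refused whole if a number of a shift passes 0.05 or a number of a turn 8.59, either way. A call with a gripper value outside its range is refused whole. The fingers move at their own pace and stop on an object; "newtons" is the grip in N (left out, the last holds). Time passes only in rows, so rows that do not move let the fingers close. It gives the time, the measured TCP pose, the force, the opening and the grip force at its end, in the units of the state.
- env.get_state(): the state, without advancing time (a new reading comes with each control period).
- env.camera(name): name is "scene" or "side" or "wrist"; returns (picture, depth): 400x640x3 uint8, red, green, blue; 400x640 float32, m along the optical axis (not along the pixel's ray), 0 where there is no reading.
- env.get_calibration(name): a dict with "intrinsics" (3x3 intrinsics, pixels), "R" (3x3) and "t" (3): a world point X has camera coordinates R X + t. Camera axes: x right, y down, z forward; pixel columns grow to the right and rows downward; lengths in m; the calibration is good to about 2 mm. The wrist camera is an equidistant fisheye: a pixel r from the principal point sees the ray r / f radians off the axis. A picture is of the moment at which its call begins: read the wrist's pose just before it. get_calibration takes no time and is no camera call; for the wrist camera it gives the pose at the moment of the call.
- env.job_done(): hands the job in; it is judged then, once.
The state is a dict: "time": time; "qpos": joint angles; "joint_vel": joint speeds; "joint_torque": joint torques, N m; "tcp_pos": TCP position; "ee_rot": TCP orientation; "force": force on the tool from outside, world axes, zero at the start; "moment": the same for the moment, N m; "width": finger opening in m; "grip_force": force on a finger pad.
Only numpy, scipy, OpenCV 4.12 (cv2) and the standard library are available. Lean on these libraries where they do the work, as an engineer would, in place of code of your own. Each camera call takes 0.05 s, during which the arm holds its last target. There are 200 camera calls.

TASK

Put the marble paddle board away in the wire rack: lift it by the round end of its handle so that it hangs straight down from the fingers, then stand it, handle up, in the empty middle bay between the green and the beech board. Marble chips, so lower it gently until it stands on the rack, do not drop it or ram it in, and do not disturb the lemon, salt shaker or jar.

Things in the scene. Friction and masses are not known exactly. Their poses are not given: they have to be found in the camera images.
- paddle_board: loose paddle board, about 0.45 kg: white marble plate with a brown wooden end strip, neck and round handle end; 190 mm long, plate 132 x 100 mm, all 14 mm thick plus four rubber feet 5 mm high under the plate. Origin: mid length and width, level with the soles of the feet; x along the board to the handle, y across, z normal to its face. Starts lying on its feet on the worktop
- handle_eye (a point): centre of the board's round handle end (a wooden disc 44 mm in diameter, 14 mm thick, rounded rim, brass eye): 73 mm along the board's x, 12 mm above the soles. Board's lower edge when it hangs: 168 mm away; centre of mass: 105 mm. Pinched across its diameter and lifted, the board stays stuck aslant under a firm grip (80 N or more), slips and swings down as the grip eases (from 50 N to 20 N), and falls below about 5 N
- board_mid (a point): middle of the board's plate, 102 mm from handle_eye, 66 mm from the lower edge, half-way through the plate
- rack: fixed steel wire rack: four upright hoops 99 mm high, 134 mm wide along y, 44 mm apart along x, made of 6 mm wire, so a bay is 38 mm clear. Green board in the +x bay and beech board in the -x bay lean outwards, fixed, tops at about 115 mm; middle bay empty, open at both ends. Origin: under its centre, on the worktop; z up. A wall cabinet hangs beyond it, 0.46 m up
- middle_bay (a point): centre of the middle bay's floor, 16 mm above the worktop, where two wires along x, at y = -36 and +36 mm, carry the board's lower edge. The board stands there across the bay: its faces look along the rack's x, its width lies along the rack's y; either face may look to the green board. Let go, it leans on a hoop
- lemon: yellow lemon, 78 x 55 x 56 mm, loose bystander behind the work; origin under its centre
- salt_shaker: glass salt shaker with grey top, 44 mm wide, 90 mm high, loose bystander behind the work; origin under its centre
- coffee_jar: glass jar with grey lid, 64 mm wide, 100 mm high, loose bystander to the right; origin under its centre

How it is judged:
By the outcome, as a careful person would: the job done as asked, in the order asked, and still so for the second after the job is handed in, with the robot touching nothing.
It also fails if it takes over 61 s, if anything falls off the work surface, if the arm or the gripper's body presses on something with over 40 N, if the wrist force passes 120 N, or if a joint passes its speed limit or range.

## Working session

There is one attempt and no reset: what is moved stays moved. The work goes in short steps, Python scripts to look and compute and a tool call to move; the robot and the scene stay as the last step left them, time stands still between calls to the robot, and variables do not carry over. Pictures are saved under pics/ and viewed, at most 13 in all, crops included, and the job is handed in when it is done.

Besides the shell and the picture viewer there is one more tool, called after "Request:" by a JSON object that holds its "name" and its "arguments", one argument or row to a line. jog_arm: Moves the arm, as the interface text tells. Its arguments: {"type":"object","properties":{"steps":{"type":"array","items":{"type":"array","items":{"type":"number"}}},"newtons":{"type":"number"}},"required":["steps"]}

```bash
mkdir -p pics; python3 - <<'E'
from cell import env
import cv2,numpy as np
s=env.get_state();print({k:np.round(v,3).tolist() for k,v in s.items()},env.pinch_z)
for n in("scene","side"):
    im,d=env.camera(n);c=env.get_calibration(n);print(n,np.round(c["intrinsics"],1).tolist(),np.round(c["R"],3).tolist(),np.round(c["t"],3).tolist())
    cv2.imwrite(f"pics/{n}0.png",im[...,::-1]);np.savez(f"{n}0.npz",im=im,d=d,**c)
E
```

```text
{'time': 0.0, 'qpos': [-1.183, 0.213, -0.035, 1.324, -0.0, 1.571], 'joint_vel': [0.0, -0.0, -0.001, -0.0, -0.001, 0.001], 'joint_torque': [-0.004, -68.616, 48.712, 0.017, -0.0, 0.0], 'tcp_pos': [0.189, -0.463, 0.231], 'ee_rot': [0.981, 0.193, -0.0, -0.001], 'force': [-0.592, 0.379, -0.161], 'moment': [-0.005, -0.025, -0.054], 'grip_force': 0.0, 'width': 0.086} 0.0187
scene [[494.7, 0.0, 315.8], [0.0, 494.7, 200.2], [0.0, 0.0, 1.0]] [[-0.648, -0.762, 0.0], [-0.374, 0.318, -0.871], [0.663, -0.564, -0.491]] [0.23, 0.315, 0.99]
side [[461.3, 0.0, 320.5], [0.0, 461.3, 200.5], [0.0, 0.0, 1.0]] [[-1.0, -0.028, 0.014], [-0.024, 0.421, -0.907], [0.02, -0.907, -0.421]] [0.573, 0.13, 1.079]
```

View pics/scene0.png

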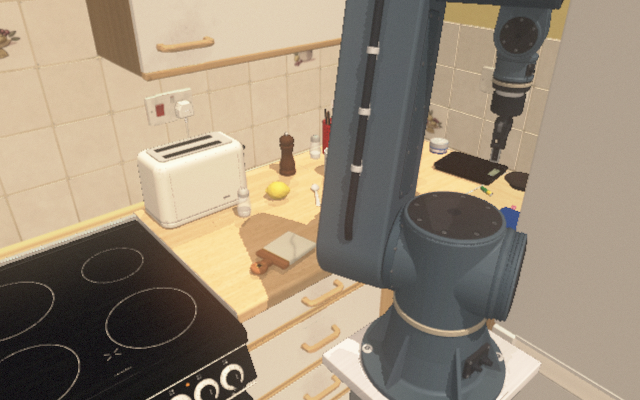

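View pics/side0.png

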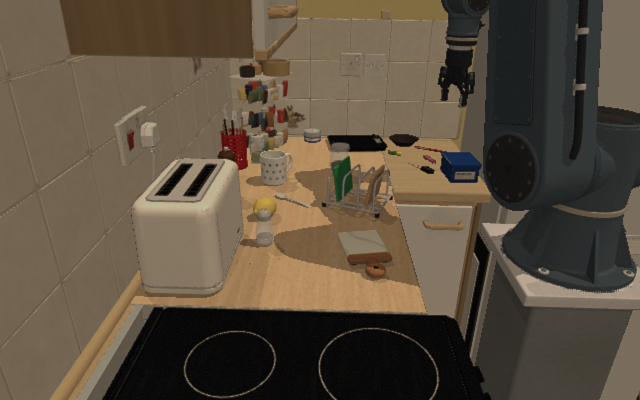

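The scene view shows the board at about (285,250) with its handle at (262,267). The side view shows the board at (367,245), the handle disc at (376,271), the rack at (355,195), the shaker at (264,228) and the lemon at (265,207).

```bash
cat > h.py <<'E'
import numpy as np,cv2
def load(n): return np.load(n+".npz")
def cloud(z):
    K,R,t,d=z["intrinsics"],z["R"],z["t"],z["d"]
    v,u=np.mgrid[:400,:640]
    c=np.stack([(u-K[0,2])/K[0,0]*d,(v-K[1,2])/K[1,1]*d,d],-1)
    return (c-t)@R
def ray(z,u,v,h):
    K,R,t=z["intrinsics"],z["R"],z["t"];o=-R.T@t
    r=R.T@np.linalg.solve(K,[u,v,1]);return o+r*(h-o[2])/r[2]
E
python3 - <<'E'
from h import *
for n in("side0","scene0"):
    z=load(n);P=cloud(z);hsv=cv2.cvtColor(z["im"],cv2.COLOR_RGB2HSV)
    pts=dict(side0=dict(eye=(376,270),mid=(364,243),green=(343,178),beech=(377,186),lemon=(265,207),shaker=(264,228),jar=(340,152),mug=(273,168)),scene0=dict(eye=(261,268),mid=(289,248),lemon=(277,190),shaker=(243,200)))[n]
    for k,(u,v) in pts.items(): print(n,k,P[v,u].round(3),hsv[v,u],ray(z,u,v,.019 if k in("eye","mid") else 0).round(3))
z=load("side0");cv2.imwrite("pics/crop1.png",cv2.resize(z["im"][140:290,290:430,::-1],None,fx=4,fy=4,interpolation=cv2.INTER_CUBIC)) 
E
```

```text
side0 eye [0.453 0.112 0.02 ] [ 12 160 140] [0.452 0.11  0.019]
side0 mid [0.472 0.003 0.022] [ 21  66 135] [ 0.471 -0.003  0.019]
side0 green [ 0.518 -0.275  0.072] [50 80 67] [ 0.513 -0.453  0.   ]
side0 beech [ 0.423 -0.254  0.059] [ 14 132  79] [ 0.407 -0.393  0.   ]
side0 lemon [ 0.721 -0.133  0.044] [ 20 169 175] [ 0.735 -0.223  0.   ]
side0 shaker [ 0.705 -0.002  0.053] [ 17  78 163] [ 0.721 -0.099  0.   ]
side0 jar [ 0.525 -0.459  0.087] [ 18  78 148] [ 0.52  -0.713  0.   ]
side0 mug [ 0.729 -0.37   0.061] [ 17  62 132] [ 0.75  -0.529  0.   ]
scene0 eye [0.442 0.104 0.018] [ 11 139 163] [0.441 0.104 0.019]
scene0 mid [ 0.464 -0.001  0.019] [ 19  59 221] [ 0.464 -0.001  0.019]
scene0 lemon [ 0.705 -0.141  0.043] [ 25 146 250] [ 0.771 -0.188 -0.   ]
scene0 shaker [ 0.698 -0.014  0.057] [ 19  46 236] [ 0.786 -0.067  0.   ]
```

View pics/crop1.png

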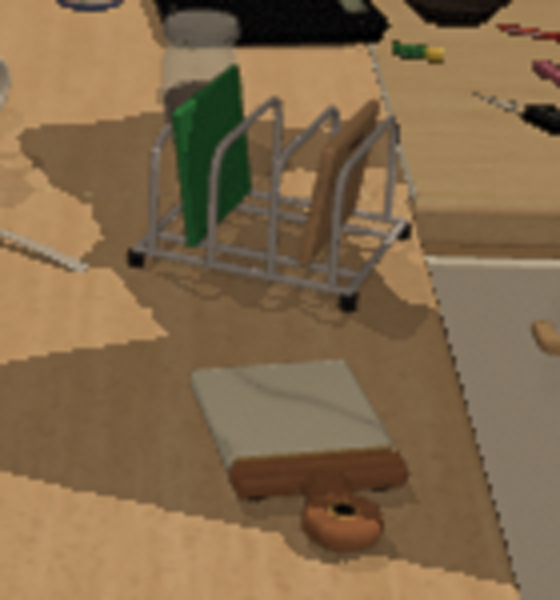

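The crop shows the rack's bays. The middle bay lies between the hoops at crop x of about 215 and 270 and is free. The handle eye is at about (345,510) in the crop. I'll move above the handle and look from close by.

Request:
{"name": "jog_arm", "arguments": {
  "steps": [
    [0.035, -0.033, 0, 0, 0, 0, 0],
    [0.035, -0.033, 0, 0, 0, 0, 0],
    [0.035, -0.033, 0, 0, 0, 0, 0],
    [0.035, -0.033, 0, 0, 0, 0, 0],
    [0.035, -0.033, 0, 0, 0, 0, 0],
    [0.035, -0.033, 0, 0, 0, 0, 0],
    [0.035, -0.033, 0, 0, 0, 0, 0],
    [0.035, -0.033, 0, 0, 0, 0, 0]
  ]
}}

```text
time: 0.9
tcp_pos: [0.3486, -0.1107, 0.2313]
ee_rot: [0.981, 0.193, 0.0, 0.0]
force: [1.7, -1.8, 0.0]
width: 0.0852
grip_force: 0.0
```

Request:
{"name": "jog_arm", "arguments": {
  "steps": [
    [0.035, -0.033, 0, 0, 0, 0, 0],
    [0.035, -0.033, 0, 0, 0, 0, 0],
    [0.035, -0.033, 0, 0, 0, 0, 0],
    [0.035, -0.033, 0, 0, 0, 0, 0],
    [0.035, -0.033, 0, 0, 0, 0, 0],
    [0, 0, 0, 0, 0, -8.5, 0],
    [0, 0, 0, 0, 0, -8.5, 0],
    [0, 0, 0, 0, 0, -8.5, 0]
  ]
}}

```text
time: 1.7
tcp_pos: [0.4479, 0.1068, 0.2309]
ee_rot: [0.913, 0.408, -0.0, -0.0]
force: [-0.1, -0.7, -0.5]
width: 0.0855
grip_force: 0.0
```

Request:
{"name": "jog_arm", "arguments": {
  "steps": [
    [0, 0, 0, 0, 0, -8.5, 0],
    [0, 0, 0, 0, 0, -8.5, 0],
    [0, 0, 0, 0, 0, -8.5, 0],
    [0, 0, 0, 0, 0, -8.5, 0],
    [0, 0, 0, 0, 0, -8.5, 0],
    [0, 0, 0, 0, 0, -8.5, 0],
    [0, 0, 0, 0, 0, 0, 0]
  ]
}}

```text
time: 2.4
tcp_pos: [0.4479, 0.1063, 0.2311]
ee_rot: [0.65, 0.76, -0.0, -0.0]
force: [-0.4, -0.0, 0.6]
width: 0.0856
grip_force: 0.0
```

```bash
cat > look.py <<'E'
import sys;from cell import env
import cv2,numpy as np
s=env.get_state();print({k:np.round(s[k],4).tolist() for k in("time","qpos","tcp_pos","ee_rot","force","width","grip_force")})
for a in sys.argv[1:]:
    n=a.rstrip("0123456789");c=env.get_calibration(n);im,d=env.camera(n)
    cv2.imwrite(f"pics/{a}.png",im[...,::-1]);np.savez(a+".npz",im=im,d=d,**c)
E
python3 look.py wrist1
```

```text
{'time': 2.4, 'qpos': [0.233, 0.1319, -0.133, 1.3065, 0.0, 1.6489], 'tcp_pos': [0.4479, 0.1063, 0.2311], 'ee_rot': [0.6503, 0.7597, -0.0002, -0.0002], 'force': [-0.4312, -0.0166, 0.5857], 'width': 0.0856, 'grip_force': 0.0}
```

View pics/wrist1.png

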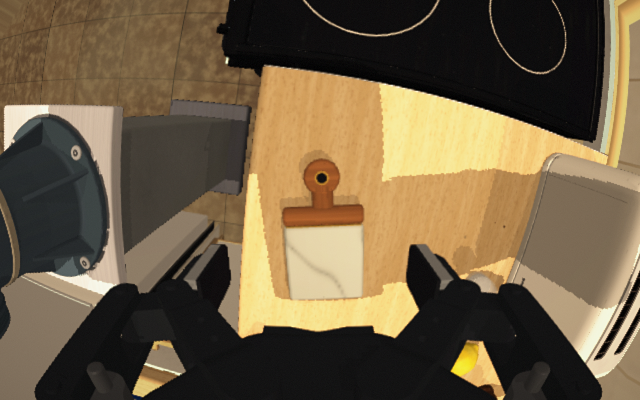

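In the wrist view the eye is at (321,178), the wooden strip at (323,216) and the marble plate at (324,262). The fingers are spread across the board.

```bash
cat >> h.py <<'E'
def fray(z,u,v,h):
    K,R,t=z["intrinsics"],z["R"],z["t"];o=-R.T@t
    x,y=(u-K[0,2])/K[0,0],(v-K[1,2])/K[1,1];th=np.hypot(x,y)
    r=R.T@np.array([np.sin(th)*x/th,np.sin(th)*y/th,np.cos(th)]);return o+r*(h-o[2])/r[2]
E
python3 - <<'E'
from h import *
z=load("wrist1");hsv=cv2.cvtColor(z["im"],cv2.COLOR_RGB2HSV)
print(z["intrinsics"].round(1).tolist(),(-z["R"].T@z["t"]).round(3))
m=cv2.inRange(hsv,(4,140,40),(14,255,200));m[:150]=0;m[235:]=0;m[:,:275]=0;m[:,375:]=0
ys,xs=np.nonzero(m)
P=np.array([fray(z,u,v,.019-.005) for u,v in zip(xs,ys)])
d=m[:196];c=max(cv2.findContours(d,0,2)[0],key=cv2.contourArea);e=cv2.fitEllipse(c);print("disc",e)
print("disc c",fray(z,*e[0],.012).round(4),"eye",fray(z,321,178,.019).round(4))
# strip: principal axis
q=np.array([[u,v] for u,v in zip(xs,ys) if v>204]);W=np.array([fray(z,u,v,.016) for u,v in q])[:,:2]
r=cv2.minAreaRect((W*1000).astype(np.float32));print("strip",r)
b=cv2.boxPoints(r);k=np.linalg.norm(b[1]-b[0])>np.linalg.norm(b[2]-b[1]);ed=(b[1]-b[0]) if k else b[2]-b[1];print("strip yaw",np.degrees(np.arctan2(ed[1],ed[0])),len(q))
h2=cv2.inRange(hsv,(0,0,140),(40,75,255));h2[:226]=0;h2[305:]=0;h2[:,:278]=0;h2[:,370:]=0
c=max(cv2.findContours(h2,0,2)[0],key=cv2.contourArea)[:,0];W=np.array([fray(z,*p,.019)[:2] for p in c]);print("plate",cv2.minAreaRect((W*1000).astype(np.float32)))
z=load("side0")
f=lambda x,y,h:ray(z,290+x/4,140+y/4,h).round(3)
print("feet",f(135,258,.008),f(348,300,.008),f(405,230,.008))
print("hoop2 near/far top",f(217,148,.09),f(276,102,.096),"hoop3",f(281,155,.09),f(333,109,.096),"hoop2,3 base",f(212,268,.012),f(272,280,.012))
E
```

```text
[[309.7, 0.0, 317.9], [0.0, 309.7, 199.0], [0.0, 0.0, 1.0]] [0.437 0.172 0.374]
disc ((321.2276306152344, 177.2015838623047), (35.2015266418457, 37.97528076171875), 173.52154541015625)
disc c [0.4516 0.1021 0.012 ] eye [0.4512 0.1024 0.019 ]
strip ((460.26800537109375, 57.20163345336914), (99.4045639038086, 25.607789993286133), 11.093616485595703)
strip yaw 11.0936165 1554
plate ((473.563720703125, -8.147018432617188), (96.41355895996094, 102.3407974243164), 11.012995719909668)
feet [ 0.571 -0.232  0.008] [ 0.426 -0.174  0.008] [ 0.375 -0.291  0.008]
hoop2 near/far top [ 0.516 -0.238  0.09 ] [ 0.472 -0.315  0.096] hoop3 [ 0.472 -0.228  0.09 ] [ 0.432 -0.303  0.096] hoop2,3 base [ 0.517 -0.21   0.012] [ 0.476 -0.194  0.012]
```

Request:
{"name": "jog_arm", "arguments": {
  "steps": [
    [-0.0046, 0.0028, 0.03, 0, 0, -2.1, 0],
    [0, 0, 0.05, 0, 0, 0, 0],
    [0, 0, 0.05, 0, 0, 0, 0],
    [0, 0, 0.05, 0, 0, 0, 0],
    [0, 0, 0.025, 0, 0, 0, 0],
    [0, 0, 0.015, 0, 0, 0, 0],
    [0, 0, 0.009, 0, 0, 0, 0],
    [0, 0, 0, 0, 0, 0, 0]
  ]
}}

```text
time: 3.25
tcp_pos: [0.451, 0.1021, 0.0016]
ee_rot: [0.638, 0.77, -0.001, -0.0]
force: [0.6, -1.2, 1.1]
width: 0.0853
grip_force: 0.0
```

Request:
{"name": "jog_arm", "arguments": {
  "steps": [
    [0, 0, 0, 0, 0, 0, 0.4],
    [0, 0, 0, 0, 0, 0, 0.4],
    [0, 0, 0, 0, 0, 0, 0.45],
    [0, 0, 0, 0, 0, 0, 0.45]
  ],
  "newtons": 30
}}

```text
time: 3.65
tcp_pos: [0.4519, 0.1023, 0.0028]
ee_rot: [0.637, 0.771, 0.0, 0.0]
force: [0.3, -0.7, 0.3]
width: 0.0474
grip_force: 0.0
```

```bash
python3 look.py wrist2
```

```text
{'time': 3.65, 'qpos': [0.2227, 0.3147, -0.5224, 0.7328, -0.0, 1.6049], 'tcp_pos': [0.4519, 0.1023, 0.0028], 'ee_rot': [0.6374, 0.7706, 0.0003, 0.0003], 'force': [0.3098, -0.6856, 0.3034], 'width': 0.0474, 'grip_force': 0.0}
```

View pics/wrist2.png

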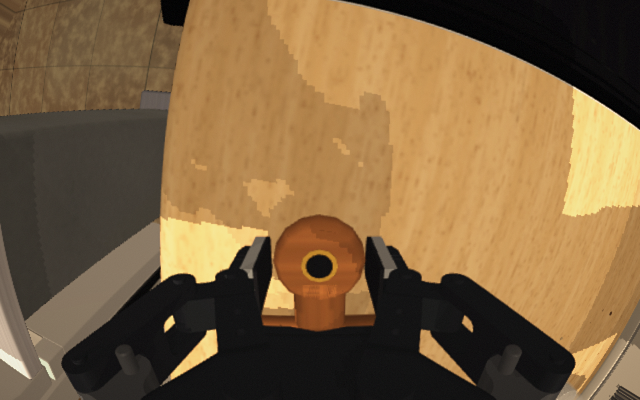

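The fingers straddle the disc symmetrically, with the eye at (319,266). I'll check the fore-aft offset.

```bash
python3 - <<'E'
from h import *
z=load("wrist2");print(fray(z,319.5,266,.019).round(4),fray(z,274,262,.012).round(4),fray(z,364,262,.012).round(4))
P=z["d"][255:280:8,300:340:8];print(P.round(3)[:1])
E
```

```text
[0.4518 0.1025 0.019 ] [0.4304 0.0967 0.012 ] [0.4734 0.1048 0.012 ]
[[0.137 0.137 0.138 0.138 0.137]]
```

Request:
{"name": "jog_arm", "arguments": {
  "steps": [
    [0, 0, 0, 0, 0, 0, 1],
    [0, 0, 0, 0, 0, 0, 1],
    [0, 0, 0, 0, 0, 0, 1],
    [0, 0, 0, 0, 0, 0, 1]
  ],
  "newtons": 95
}}

```text
time: 4.1
tcp_pos: [0.4518, 0.1024, 0.0027]
ee_rot: [0.637, 0.771, 0.0, 0.0]
force: [-1.7, 1.5, 8.2]
width: 0.0393
grip_force: 94.6
```

Request:
{"name": "jog_arm", "arguments": {
  "steps": [
    [0, 0, -0.01, 0, 0, 0, 1],
    [0, 0, -0.015, 0, 0, 0, 1],
    [0, 0, -0.025, 0, 0, 0, 1],
    [0, 0, -0.03, 0, 0, 0, 1],
    [0, 0, -0.03, 0, 0, 0, 1],
    [0, 0, -0.03, 0, 0, 0, 1],
    [0, 0, -0.03, 0, 0, 0, 1],
    [0, 0, -0.03, 0, 0, 0, 1]
  ]
}}

```text
time: 4.9
tcp_pos: [0.4509, 0.1021, 0.2039]
ee_rot: [0.637, 0.771, -0.0, -0.0]
force: [1.0, -0.2, -4.1]
width: 0.0394
grip_force: 96.2
```

Request:
{"name": "jog_arm", "arguments": {
  "steps": [
    [0, 0, -0.03, 0, 0, 0, 1],
    [0, 0, -0.03, 0, 0, 0, 1],
    [0, 0, -0.03, 0, 0, 0, 1],
    [0, 0, -0.02, 0, 0, 0, 1],
    [0, 0, -0.01, 0, 0, 0, 1],
    [0, 0, 0, 0, 0, 0, 1],
    [0, 0, 0, 0, 0, 0, 1]
  ]
}}

```text
time: 5.6
tcp_pos: [0.4512, 0.1022, 0.3214]
ee_rot: [0.637, 0.771, -0.0, -0.0]
force: [-0.9, 1.0, -5.2]
width: 0.039
grip_force: 96.2
```

```bash
python3 look.py side3 wrist3
```

```text
{'time': 5.6, 'qpos': [0.2226, 0.1405, 0.1041, 1.5357, 0.0001, 1.6046], 'tcp_pos': [0.4512, 0.1022, 0.3214], 'ee_rot': [0.6373, 0.7706, -0.0005, -0.0005], 'force': [-0.939, 0.9937, -5.1827], 'width': 0.039, 'grip_force': 96.1706}
```

View pics/side3.png

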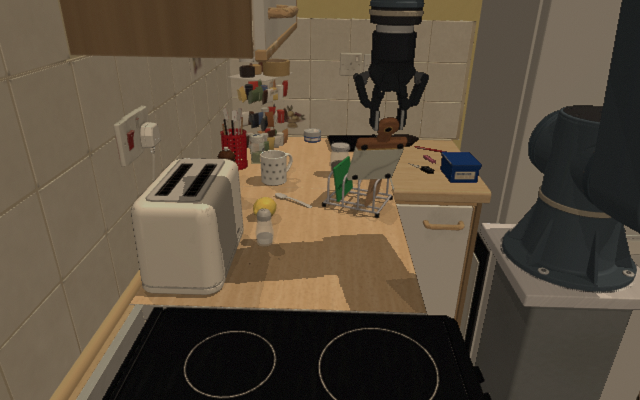

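The side view shows the board lifted and stuck aslant, with its disc at (388,127). Next I ease the grip in steps.

Request:
{"name": "jog_arm", "arguments": {
  "steps": [
    [0, 0, 0, 0, 0, 0, 1],
    [0, 0, 0, 0, 0, 0, 1],
    [0, 0, 0, 0, 0, 0, 1]
  ],
  "newtons": 55
}}

```text
time: 6.0
tcp_pos: [0.4514, 0.1022, 0.3221]
ee_rot: [0.637, 0.771, -0.0, -0.0]
force: [0.5, 0.5, -5.0]
width: 0.0391
grip_force: 96.2
```

Request:
{"name": "jog_arm", "arguments": {
  "steps": [
    [0, 0, 0, 0, 0, 0, 1],
    [0, 0, 0, 0, 0, 0, 1],
    [0, 0, 0, 0, 0, 0, 1],
    [0, 0, 0, 0, 0, 0, 1]
  ],
  "newtons": 40
}}

```text
time: 6.4
tcp_pos: [0.4515, 0.1022, 0.3223]
ee_rot: [0.637, 0.771, 0.0, -0.0]
force: [0.4, 0.7, -4.3]
width: 0.0391
grip_force: 96.2
```

Request:
{"name": "jog_arm", "arguments": {
  "steps": [
    [0, 0, 0, 0, 0, 0, 1],
    [0, 0, 0, 0, 0, 0, 1],
    [0, 0, 0, 0, 0, 0, 1],
    [0, 0, 0, 0, 0, 0, 1]
  ],
  "newtons": 30
}}

```text
time: 6.8
tcp_pos: [0.4515, 0.1022, 0.3223]
ee_rot: [0.637, 0.771, 0.0, 0.0]
force: [0.3, 0.7, -4.5]
width: 0.0392
grip_force: 96.2
```

Request:
{"name": "jog_arm", "arguments": {
  "steps": [
    [0, 0, 0, 0, 0, 0, 1],
    [0, 0, 0, 0, 0, 0, 1],
    [0, 0, 0, 0, 0, 0, 1],
    [0, 0, 0, 0, 0, 0, 1],
    [0, 0, 0, 0, 0, 0, 1],
    [0, 0, 0, 0, 0, 0, 1],
    [0, 0, 0, 0, 0, 0, 1],
    [0, 0, 0, 0, 0, 0, 1]
  ],
  "newtons": 22
}}

```text
time: 7.6
tcp_pos: [0.4515, 0.1022, 0.3223]
ee_rot: [0.637, 0.771, 0.0, 0.0]
force: [0.2, 0.5, -4.3]
width: 0.039
grip_force: 96.2
```

```bash
python3 look.py side4 scene4; python3 - <<'E'
from h import *
for n in("side4","scene4"):
    z=load(n);P=cloud(z)
    a=P[(abs(P[...,0]-.452)<.1)&(P[...,2]>.1)&(P[...,2]<.36)&(P[...,1]<.2)&(P[...,1]>-.1)]
    for lo in np.arange(.1,.36,.02):
        q=a[(a[:,2]>=lo)&(a[:,2]<lo+.02)]
        if len(q)>5: print(n,round(lo,2),len(q),np.median(q,0).round(3),np.ptp(q,0).round(3))
i=np.hstack([load("side4")["im"][60:260,290:490],load("scene4")["im"][60:260,180:380]]);cv2.imwrite("pics/c4.png",cv2.resize(i[...,::-1],None,fx=2,fy=2))
E
```

```text
{'time': 7.6, 'qpos': [0.2227, 0.1402, 0.1061, 1.5367, -0.0, 1.6046], 'tcp_pos': [0.4515, 0.1022, 0.3223], 'ee_rot': [0.6373, 0.7706, 0.0, 0.0], 'force': [0.1838, 0.5075, -4.3044], 'width': 0.039, 'grip_force': 96.191}
side4 0.18 90 [0.471 0.021 0.196] [0.095 0.028 0.008]
side4 0.2 312 [0.471 0.031 0.21 ] [0.099 0.03  0.02 ]
side4 0.22 321 [0.469 0.044 0.23 ] [0.099 0.032 0.02 ]
side4 0.24 333 [0.466 0.058 0.25 ] [0.099 0.032 0.02 ]
side4 0.26 366 [0.463 0.071 0.27 ] [0.099 0.03  0.02 ]
side4 0.28 416 [0.458 0.084 0.291] [0.098 0.028 0.02 ]
side4 0.3 226 [0.457 0.091 0.304] [0.095 0.039 0.02 ]
side4 0.32 266 [0.454 0.11  0.333] [0.067 0.022 0.02 ]
side4 0.34 328 [0.451 0.113 0.348] [0.068 0.033 0.02 ]
scene4 0.18 52 [0.456 0.022 0.196] [0.088 0.034 0.011]
scene4 0.2 157 [0.452 0.029 0.209] [0.098 0.04  0.02 ]
scene4 0.22 143 [0.451 0.042 0.23 ] [0.097 0.041 0.02 ]
scene4 0.24 156 [0.446 0.056 0.25 ] [0.097 0.043 0.02 ]
scene4 0.26 153 [0.446 0.069 0.27 ] [0.097 0.04  0.02 ]
scene4 0.28 232 [0.439 0.082 0.292] [0.1  0.04 0.02]
scene4 0.3 100 [0.444 0.091 0.305] [0.094 0.037 0.02 ]
scene4 0.32 138 [0.434 0.109 0.333] [0.065 0.031 0.019]
scene4 0.34 237 [0.443 0.108 0.348] [0.07  0.032 0.02 ]
```

View pics/c4.png

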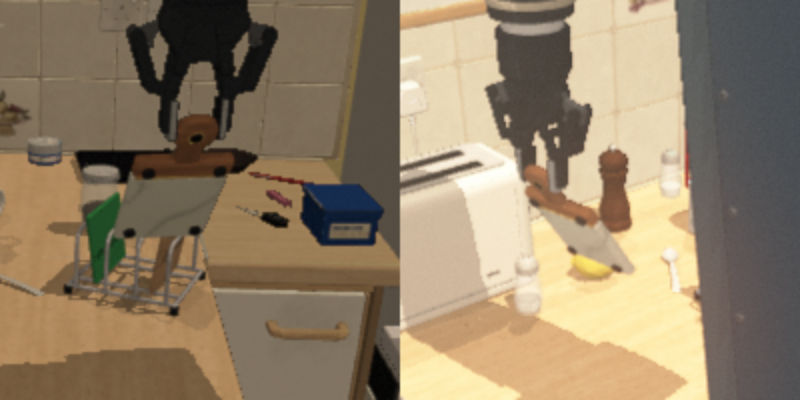

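The board still hangs aslant, at about 35° off vertical, and the grip is still 96 N. The lower "newtons" value only seems to take effect with a new closure command, so I'll try changing the closure.

Request:
{"name": "jog_arm", "arguments": {
  "steps": [
    [0, 0, 0, 0, 0, 0, 0.95],
    [0, 0, 0, 0, 0, 0, 0.95]
  ],
  "newtons": 45
}}

```text
time: 7.9
tcp_pos: [0.4515, 0.1022, 0.3223]
ee_rot: [0.637, 0.771, 0.0, -0.0]
force: [0.1, 0.2, -3.9]
width: 0.0394
grip_force: 96.2
```

Request:
{"name": "jog_arm", "arguments": {
  "steps": [
    [0, 0, 0.02, 0, 0, 0, 0.95],
    [0, 0, 0.04, 0, 0, 0, 0.9],
    [0, 0, 0.04, 0, 0, 0, 0.8],
    [0, 0, 0.02, 0, 0, 0, 0.7],
    [0, 0, 0, 0, 0, 0, 0.65]
  ],
  "newtons": 45
}}

```text
time: 8.4
tcp_pos: [0.4498, 0.1019, 0.1999]
ee_rot: [0.637, 0.771, -0.002, -0.001]
force: [-0.6, -1.0, -2.9]
width: 0.0393
grip_force: 96.2
```

Request:
{"name": "jog_arm", "arguments": {
  "steps": [
    [0, 0, 0, 0, 0, 0, 0.6],
    [0, 0, 0, 0, 0, 0, 0.6]
  ]
}}

```text
time: 8.6
tcp_pos: [0.4524, 0.1024, 0.2039]
ee_rot: [0.637, 0.771, 0.001, 0.001]
force: [0.5, 0.6, -4.0]
width: 0.0393
grip_force: 96.2
```

Request:
{"name": "jog_arm", "arguments": {
  "steps": [
    [0, 0, 0, 0, 0, 0, 0.57]
  ]
}}

```text
time: 8.7
tcp_pos: [0.4523, 0.1024, 0.2036]
ee_rot: [0.637, 0.771, 0.001, 0.001]
force: [0.2, -0.6, -3.8]
width: 0.0392
grip_force: 96.2
```

Request:
{"name": "jog_arm", "arguments": {
  "steps": [
    [0, 0, 0, 0, 0, 0, 0.56]
  ]
}}

```text
time: 8.8
tcp_pos: [0.452, 0.1023, 0.2031]
ee_rot: [0.637, 0.771, 0.001, 0.0]
force: [0.4, -0.2, -4.9]
width: 0.0394
grip_force: 96.2
```

Request:
{"name": "jog_arm", "arguments": {
  "steps": [
    [0, 0, 0, 0, 0, 0, 0.55]
  ]
}}

```text
time: 8.9
tcp_pos: [0.4517, 0.1023, 0.2027]
ee_rot: [0.637, 0.771, 0.0, 0.0]
force: [-0.2, -0.0, -4.9]
width: 0.0392
grip_force: 96.2
```

Request:
{"name": "jog_arm", "arguments": {
  "steps": [
    [0, 0, 0, 0, 0, 0, 0.545]
  ]
}}

```text
time: 9.0
tcp_pos: [0.4516, 0.1022, 0.2025]
ee_rot: [0.637, 0.771, 0.0, 0.0]
force: [-0.8, 0.5, -4.5]
width: 0.0395
grip_force: 96.2
```

Request:
{"name": "jog_arm", "arguments": {
  "steps": [
    [0, 0, 0, 0, 0, 0, 0.54]
  ]
}}

```text
time: 9.1
tcp_pos: [0.4516, 0.1022, 0.2024]
ee_rot: [0.637, 0.771, 0.0, 0.0]
force: [-0.2, 1.0, -4.8]
width: 0.0397
grip_force: 87.0
```

Request:
{"name": "jog_arm", "arguments": {
  "steps": [
    [0, 0, 0, 0, 0, 0, 0.54]
  ]
}}

```text
time: 9.2
tcp_pos: [0.4515, 0.1022, 0.2023]
ee_rot: [0.637, 0.771, -0.0, -0.0]
force: [0.0, -1.0, -5.1]
width: 0.0393
grip_force: 87.0
```

Request:
{"name": "jog_arm", "arguments": {
  "steps": [
    [0, 0, 0, 0, 0, 0, 0.535],
    [0, 0, 0, 0, 0, 0, 0.535]
  ]
}}

```text
time: 9.4
tcp_pos: [0.4515, 0.1022, 0.2023]
ee_rot: [0.637, 0.771, 0.0, -0.0]
force: [0.0, 0.7, -5.2]
width: 0.0401
grip_force: 75.5
```

Request:
{"name": "jog_arm", "arguments": {
  "steps": [
    [0, 0, 0, 0, 0, 0, 0.53],
    [0, 0, 0, 0, 0, 0, 0.53]
  ]
}}

```text
time: 9.6
tcp_pos: [0.4515, 0.1022, 0.2023]
ee_rot: [0.637, 0.771, -0.0, 0.0]
force: [0.0, 1.2, -4.7]
width: 0.0406
grip_force: 64.1
```

Request:
{"name": "jog_arm", "arguments": {
  "steps": [
    [0, 0, 0, 0, 0, 0, 0.526],
    [0, 0, 0, 0, 0, 0, 0.524],
    [0, 0, 0, 0, 0, 0, 0.522],
    [0, 0, 0, 0, 0, 0, 0.52],
    [0, 0, 0, 0, 0, 0, 0.52]
  ]
}}

```text
time: 10.1
tcp_pos: [0.4515, 0.1022, 0.2023]
ee_rot: [0.637, 0.771, -0.0, 0.0]
force: [-1.0, -0.1, -4.6]
width: 0.0413
grip_force: 42.9
```

Request:
{"name": "jog_arm", "arguments": {
  "steps": [
    [0, 0, 0, 0, 0, 0, 0.519],
    [0, 0, 0, 0, 0, 0, 0.518],
    [0, 0, 0, 0, 0, 0, 0.517],
    [0, 0, 0, 0, 0, 0, 0.516],
    [0, 0, 0, 0, 0, 0, 0.516],
    [0, 0, 0, 0, 0, 0, 0.516]
  ]
}}

```text
time: 10.7
tcp_pos: [0.4515, 0.1022, 0.2023]
ee_rot: [0.637, 0.771, -0.0, -0.0]
force: [-0.6, 0.3, -4.8]
width: 0.0415
grip_force: 35.1
```

```bash
cat > hang.py <<'E'
import sys;from h import *
z=load(sys.argv[1]);P=cloud(z);x,y,t=map(float,sys.argv[2:5])
a=P[(abs(P[...,0]-x)<.1)&(abs(P[...,1]-y)<.13)&(P[...,2]>t-.16)&(P[...,2]<t+.03)]
for lo in np.arange(t-.16,t+.03,.02):
    q=a[(a[:,2]>=lo)&(a[:,2]<lo+.02)]
    if len(q)>5: print(len(q),np.median(q,0).round(3),np.ptp(q,0).round(3))
E
python3 look.py side5; python3 hang.py side5 .45 .08 .202
```

```text
{'time': 10.7, 'qpos': [0.2226, 0.1446, -0.191, 1.2352, 0.0, 1.6046], 'tcp_pos': [0.4515, 0.1022, 0.2023], 'ee_rot': [0.6373, 0.7706, -0.0, -0.0], 'force': [-0.5514, 0.3495, -4.7859], 'width': 0.0415, 'grip_force': 35.1383}
183 [0.462 0.077 0.055] [0.098 0.027 0.015]
336 [0.461 0.08  0.071] [0.097 0.027 0.02 ]
330 [0.461 0.085 0.092] [0.098 0.027 0.02 ]
349 [0.459 0.089 0.112] [0.098 0.025 0.02 ]
356 [0.458 0.094 0.132] [0.097 0.025 0.02 ]
359 [0.458 0.097 0.151] [0.098 0.031 0.02 ]
408 [0.457 0.101 0.171] [0.098 0.034 0.02 ]
118 [0.454 0.106 0.192] [0.034 0.015 0.02 ]
265 [0.452 0.11  0.214] [0.069 0.032 0.02 ]
176 [0.454 0.111 0.227] [0.069 0.029 0.01 ]
```

Request:
{"name": "jog_arm", "arguments": {
  "steps": [
    [0, 0, 0, 0, 0, 0, 0.515],
    [0, 0, 0, 0, 0, 0, 0.514],
    [0, 0, 0, 0, 0, 0, 0.513],
    [0, 0, 0, 0, 0, 0, 0.512],
    [0, 0, 0, 0, 0, 0, 0.511],
    [0, 0, 0, 0, 0, 0, 0.51],
    [0, 0, 0, 0, 0, 0, 0.51]
  ]
}}

```text
time: 11.45
tcp_pos: [0.4515, 0.1022, 0.2024]
ee_rot: [0.637, 0.771, 0.0, 0.0]
force: [0.6, 0.3, -3.9]
width: 0.0419
grip_force: 24.6
```

```bash
python3 look.py side6; python3 hang.py side6 .45 .08 .202
```

```text
{'time': 11.45, 'qpos': [0.2227, 0.1445, -0.191, 1.2352, -0.0, 1.6046], 'tcp_pos': [0.4515, 0.1022, 0.2024], 'ee_rot': [0.6373, 0.7706, 0.0, 0.0], 'force': [0.6133, 0.2997, -3.9497], 'width': 0.0419, 'grip_force': 24.5689}
234 [0.458 0.09  0.054] [0.096 0.028 0.017]
365 [0.458 0.092 0.071] [0.098 0.028 0.02 ]
348 [0.459 0.095 0.092] [0.098 0.024 0.02 ]
367 [0.458 0.098 0.112] [0.098 0.024 0.02 ]
383 [0.457 0.1   0.132] [0.097 0.023 0.02 ]
378 [0.456 0.102 0.151] [0.098 0.029 0.02 ]
407 [0.456 0.104 0.171] [0.096 0.03  0.02 ]
118 [0.453 0.107 0.193] [0.034 0.013 0.02 ]
276 [0.452 0.11  0.214] [0.069 0.025 0.019]
169 [0.454 0.11  0.227] [0.07 0.03 0.01]
```

Request:
{"name": "jog_arm", "arguments": {
  "steps": [
    [0, 0, 0, 0, 0, 0, 0.509],
    [0, 0, 0, 0, 0, 0, 0.508],
    [0, 0, 0, 0, 0, 0, 0.507],
    [0, 0, 0, 0, 0, 0, 0.506],
    [0, 0, 0, 0, 0, 0, 0.506],
    [0, 0, 0, 0, 0, 0, 0.506]
  ]
}}

```text
time: 12.1
tcp_pos: [0.4515, 0.1022, 0.2023]
ee_rot: [0.637, 0.771, -0.0, -0.0]
force: [0.4, 0.9, -4.1]
width: 0.0423
grip_force: 18.4
```

```bash
python3 look.py side7; python3 hang.py side7 .45 .08 .202
```

```text
{'time': 12.1, 'qpos': [0.2226, 0.1446, -0.1911, 1.2352, 0.0, 1.6046], 'tcp_pos': [0.4515, 0.1022, 0.2023], 'ee_rot': [0.6373, 0.7706, -0.0, -0.0], 'force': [0.432, 0.9199, -4.0727], 'width': 0.0423, 'grip_force': 18.3691}
260 [0.457 0.098 0.054] [0.097 0.027 0.019]
377 [0.459 0.1   0.072] [0.098 0.027 0.02 ]
374 [0.458 0.101 0.092] [0.097 0.024 0.02 ]
375 [0.456 0.103 0.112] [0.098 0.023 0.02 ]
399 [0.455 0.104 0.132] [0.098 0.026 0.02 ]
395 [0.455 0.105 0.151] [0.097 0.029 0.02 ]
412 [0.456 0.106 0.171] [0.098 0.037 0.02 ]
122 [0.452 0.108 0.193] [0.036 0.012 0.02 ]
272 [0.452 0.11  0.214] [0.069 0.027 0.02 ]
179 [0.454 0.109 0.227] [0.07 0.03 0.01]
```

Request:
{"name": "jog_arm", "arguments": {
  "steps": [
    [0, 0, 0, 0, 0, 0, 0.505],
    [0, 0, 0, 0, 0, 0, 0.504],
    [0, 0, 0, 0, 0, 0, 0.5035],
    [0, 0, 0, 0, 0, 0, 0.5035],
    [0, 0, 0, 0, 0, 0, 0.5035]
  ]
}}

```text
time: 12.65
tcp_pos: [0.4515, 0.1022, 0.2023]
ee_rot: [0.637, 0.771, 0.0, -0.0]
force: [-0.1, -0.6, -4.0]
width: 0.0424
grip_force: 14.9
```

```bash
python3 look.py side8; python3 hang.py side8 .45 .08 .202|head -7
```

```text
{'time': 12.65, 'qpos': [0.2226, 0.1446, -0.191, 1.2352, 0.0, 1.6046], 'tcp_pos': [0.4515, 0.1022, 0.2023], 'ee_rot': [0.6373, 0.7706, 0.0, -0.0], 'force': [-0.1485, -0.6298, -3.9569], 'width': 0.0424, 'grip_force': 14.8806}
270 [0.456 0.101 0.054] [0.098 0.03  0.019]
389 [0.457 0.102 0.072] [0.098 0.028 0.02 ]
374 [0.455 0.103 0.092] [0.098 0.024 0.02 ]
387 [0.457 0.105 0.112] [0.098 0.024 0.02 ]
395 [0.455 0.106 0.132] [0.098 0.025 0.02 ]
400 [0.455 0.106 0.151] [0.097 0.027 0.02 ]
409 [0.456 0.107 0.171] [0.097 0.035 0.02 ]
```

The board now hangs about 3° off vertical. I'll firm the grip, then refine the rack pose from the unobstructed first side view.

Request:
{"name": "jog_arm", "arguments": {
  "steps": [
    [0, 0, 0, 0, 0, 0, 0.512],
    [0, 0, 0, 0, 0, 0, 0.52],
    [0, 0, 0, 0, 0, 0, 0.53],
    [0, 0, -0.02, 0, 0, 0, 0.53],
    [0, 0, -0.03, 0, 0, 0, 0.53],
    [0, 0, -0.03, 0, 0, 0, 0.53],
    [0, 0, -0.025, 0, 0, 0, 0.53],
    [0, 0, 0, 0, 0, 0, 0.53]
  ],
  "newtons": 60
}}

```text
time: 13.5
tcp_pos: [0.4527, 0.1025, 0.3101]
ee_rot: [0.637, 0.771, 0.002, 0.001]
force: [0.6, -0.0, -5.7]
width: 0.0411
grip_force: 45.8
```

```bash
python3 - <<'E'
from h import *
z=load("side0");P=cloud(z);s=cv2.cvtColor(z["im"],cv2.COLOR_RGB2HSV)
m=(P[...,2]>.03)&(P[...,2]<.105)&(np.hypot(P[...,0]-.473,P[...,1]+.262)<.12)
g=m&((s[...,0]>35)&(s[...,1]>110));print("green",g.sum())
q=P[m&(s[...,1]<75)];print(len(q),z["d"][0,0])
best=max(np.radians(np.arange(-35,-10,.5)),key=lambda a:(np.histogram((q[:,0]-.473)*np.cos(a)+(q[:,1]+.262)*np.sin(a),bins=np.arange(-.1,.1,.004))[0].astype(float)**2).sum())
print("yaw",np.degrees(best));a=best
x=(q[:,0]-.473)*np.cos(a)+(q[:,1]+.262)*np.sin(a);y=-(q[:,0]-.473)*np.sin(a)+(q[:,1]+.262)*np.cos(a)
h,e=np.histogram(x,bins=np.arange(-.1,.1,.004));print([(round(b*1000),n) for b,n in zip(e+.002,h)])
h,e=np.histogram(y,bins=np.arange(-.1,.1,.004));print([(round(b*1000),n) for b,n in zip(e+.002,h)])
E
python3 look.py side9 scene9; python3 hang.py side9 .45 .08 .305|head -7
```

```text
green 350
385 0.55159944
yaw -23.0
[(-98, np.int64(0)), (-94, np.int64(0)), (-90, np.int64(0)), (-86, np.int64(0)), (-82, np.int64(0)), (-78, np.int64(0)), (-74, np.int64(0)), (-70, np.int64(3)), (-66, np.int64(91)), (-62, np.int64(24)), (-58, np.int64(0)), (-54, np.int64(0)), (-50, np.int64(0)), (-46, np.int64(0)), (-42, np.int64(0)), (-38, np.int64(0)), (-34, np.int64(0)), (-30, np.int64(0)), (-26, np.int64(6)), (-22, np.int64(72)), (-18, np.int64(17)), (-14, np.int64(0)), (-10, np.int64(0)), (-6, np.int64(0)), (-2, np.int64(0)), (2, np.int64(0)), (6, np.int64(0)), (10, np.int64(0)), (14, np.int64(0)), (18, np.int64(1)), (22, np.int64(79)), (26, np.int64(29)), (30, np.int64(0)), (34, np.int64(0)), (38, np.int64(0)), (42, np.int64(3)), (46, np.int64(5)), (50, np.int64(1)), (54, np.int64(0)), (58, np.int64(0)), (62, np.int64(6)), (66, np.int64(34)), (70, np.int64(14)), (74, np.int64(0)), (78, np.int64(0)), (82, np.int64(0)), (86, np.int64(0)), (90, np.int64(0)), (94, np.int64(0))]
[(-98, np.int64(0)), (-94, np.int64(0)), (-90, np.int64(0)), (-86, np.int64(0)), (-82, np.int64(0)), (-7
[... 693 characters left out ...]
nt64(49)), (66, np.int64(107)), (70, np.int64(28)), (74, np.int64(0)), (78, np.int64(0)), (82, np.int64(0)), (86, np.int64(0)), (90, np.int64(0)), (94, np.int64(0))]
{'time': 13.5, 'qpos': [0.2226, 0.1353, 0.0696, 1.5005, -0.0, 1.6046], 'tcp_pos': [0.4527, 0.1025, 0.3101], 'ee_rot': [0.6373, 0.7706, 0.0018, 0.0014], 'force': [0.5525, -0.0172, -5.68], 'width': 0.0411, 'grip_force': 45.8475}
212 [0.459 0.096 0.159] [0.097 0.026 0.013]
429 [0.46  0.098 0.175] [0.098 0.028 0.02 ]
427 [0.46  0.1   0.195] [0.098 0.026 0.02 ]
441 [0.458 0.102 0.215] [0.098 0.027 0.02 ]
452 [0.458 0.104 0.235] [0.098 0.025 0.02 ]
461 [0.456 0.105 0.255] [0.097 0.026 0.02 ]
520 [0.457 0.106 0.276] [0.097 0.029 0.02 ]
```

Request:
{"name": "jog_arm", "arguments": {
  "steps": [
    [-0.01, -0.0012, 0, 0, 0, 0, 0.53],
    [-0.02, -0.0024, 0, 0, 0, 0, 0.53],
    [-0.03, -0.0036, 0, 0, 0, 0, 0.53],
    [-0.04, -0.0048, 0, 0, 0, 0, 0.53],
    [-0.04, -0.0048, 0, 0, 0, 0, 0.53],
    [-0.04, -0.0048, 0, 0, 0, 0, 0.53],
    [-0.04, -0.0048, 0, 0, 0, 0, 0.53],
    [-0.04, -0.0048, 0, 0, 0, 0, 0.53]
  ]
}}

```text
time: 14.4
tcp_pos: [0.4687, -0.1612, 0.3062]
ee_rot: [0.637, 0.771, -0.0, -0.001]
force: [1.9, 0.5, -4.3]
width: 0.0415
grip_force: 45.9
```

Request:
{"name": "jog_arm", "arguments": {
  "steps": [
    [-0.04, -0.0048, 0, 0, 0, 0, 0.53],
    [-0.03, -0.0036, 0, 0, 0, 0, 0.53],
    [-0.02, -0.0024, 0, 0, 0, 0, 0.53],
    [-0.0118, -0.0016, 0, 0, 0, -2, 0.53],
    [0, 0, 0, 0, 0, -4, 0.53],
    [0, 0, 0, 0, 0, -6, 0.53],
    [0, 0, 0, 0, 0, -7, 0.53],
    [0, 0, 0, 0, 0, -7, 0.53]
  ]
}}

```text
time: 15.2
tcp_pos: [0.4757, -0.2618, 0.306]
ee_rot: [0.446, 0.895, -0.0, -0.001]
force: [0.6, 0.6, -3.6]
width: 0.0413
grip_force: 45.9
```

Request:
{"name": "jog_arm", "arguments": {
  "steps": [
    [0, 0, 0, 0, 0, -7, 0.53],
    [0, 0, 0, 0, 0, -7, 0.53],
    [0, 0, 0, 0, 0, -7, 0.53],
    [0, 0, 0, 0, 0, -5, 0.53],
    [0, 0, 0, 0, 0, -4.2, 0.53],
    [0, 0, 0, 0, 0, 0, 0.53],
    [0, 0, 0, 0, 0, 0, 0.53],
    [0, 0, 0, 0, 0, 0, 0.53]
  ]
}}

```text
time: 16.0
tcp_pos: [0.4763, -0.2615, 0.3069]
ee_rot: [0.2, 0.98, 0.0, -0.0]
force: [-0.4, 0.1, -4.5]
width: 0.0411
grip_force: 45.9
```

```bash
python3 look.py side10; python3 - <<'E'
from h import *
z=load("side10");P=cloud(z);a=np.radians(-23);c,s=np.cos(a),np.sin(a)
X=(P[...,0]-.474)*c+(P[...,1]+.2605)*s;Y=-(P[...,0]-.474)*s+(P[...,1]+.2605)*c;Z=P[...,2]
m=(abs(X)<.12)&(abs(Y)<.12)
for lo in np.arange(.13,.36,.015):
    k=m&(Z>=lo)&(Z<lo+.015)
    if k.sum()>5: print(round(lo,3),k.sum(),"X",np.percentile(X[k],[3,50,97]).round(4),"Y",np.percentile(Y[k],[3,50,97]).round(4))
cv2.imwrite("pics/c10.png",cv2.resize(z["im"][60:260,270:470,::-1],None,fx=3,fy=3))
E
```

```text
{'time': 16.0, 'qpos': [-0.502, 0.3119, 0.286, 1.5457, -0.0001, -0.099], 'tcp_pos': [0.4763, -0.2615, 0.3069], 'ee_rot': [0.2002, 0.9798, 0.0001, -0.0004], 'force': [-0.3503, 0.1155, -4.4995], 'width': 0.0411, 'grip_force': 45.8632}
0.145 37 X [0.0087 0.0108 0.0193] Y [-0.0364  0.0166  0.0524]
0.16 87 X [0.0034 0.0086 0.0186] Y [-0.0319  0.0325  0.0536]
0.175 82 X [0.0059 0.0078 0.0177] Y [-0.0374  0.0301  0.0532]
0.19 79 X [0.0042 0.0062 0.0156] Y [-0.0409  0.0242  0.052 ]
0.205 85 X [0.0034 0.0048 0.0164] Y [-0.04    0.0283  0.0539]
0.22 85 X [0.0014 0.0032 0.0141] Y [-0.0416  0.0259  0.0528]
0.235 84 X [0.0005 0.0023 0.012 ] Y [-0.0406  0.0238  0.0517]
0.25 81 X [-0.0047  0.0013  0.0113] Y [-0.0375  0.0324  0.052 ]
0.265 110 X [-0.0061 -0.0006  0.0105] Y [-0.0368  0.0269  0.0526]
0.28 52 X [-0.0036  0.003   0.0093] Y [-0.0132  0.0121  0.0437]
0.295 41 X [-0.0049 -0.0022  0.0082] Y [-0.0145  0.0128  0.0208]
0.31 78 X [-0.0078 -0.0044  0.0118] Y [-0.0249  0.0246  0.035 ]
0.325 93 X [-0.008  -0.0036  0.0132] Y [-0.0242  0.0266  0.037 ]
0.34 86 X [-0.0094 -0.0021  0.011 ] Y [-0.0274  0.0239  0.0365]
0.355 130 X [-0.0102 -0.0048  0.0136] Y [-0.0462  0.0316  0.054 ]
```

View pics/c10.png

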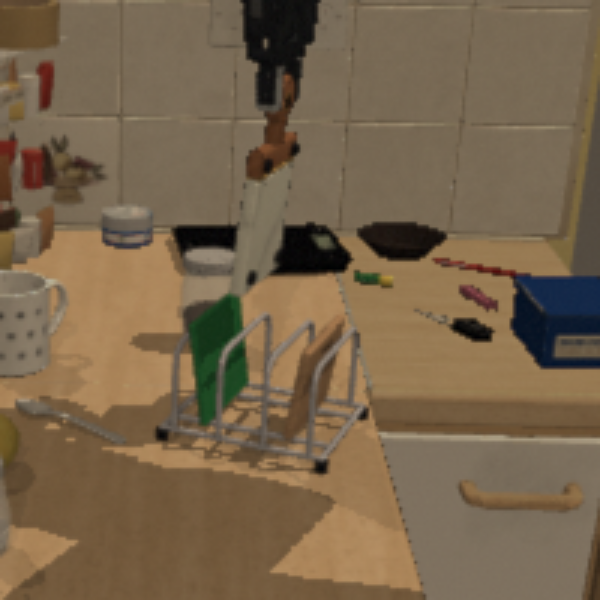

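The board hangs over the middle bay, tilted about 5° with its lower edge toward the green board. I'll ease again in the air, then trim the rest with the wrist.

Request:
{"name": "jog_arm", "arguments": {
  "steps": [
    [0, 0, 0, 0, 0, 0, 0.522],
    [0, 0, 0, 0, 0, 0, 0.516],
    [0, 0, 0, 0, 0, 0, 0.512],
    [0, 0, 0, 0, 0, 0, 0.508],
    [0, 0, 0, 0, 0, 0, 0.505],
    [0, 0, 0, 0, 0, 0, 0.503],
    [0, 0, 0, 0, 0, 0, 0.502],
    [0, 0, 0, 0, 0, 0, 0.502]
  ]
}}

```text
time: 16.85
tcp_pos: [0.4766, -0.2613, 0.3073]
ee_rot: [0.199, 0.98, 0.0, 0.0]
force: [0.3, 0.4, -3.9]
width: 0.0424
grip_force: 12.9
```

```bash
cat > rk.py <<'E'
import sys;from h import *
z=load(sys.argv[1]);P=cloud(z);a=np.radians(-23);c,s=np.cos(a),np.sin(a);z0,z1=map(float,sys.argv[2:4])
X=(P[...,0]-.474)*c+(P[...,1]+.2605)*s;Y=-(P[...,0]-.474)*s+(P[...,1]+.2605)*c;Z=P[...,2]
m=(abs(X)<.04)&(abs(Y)<.12)
for lo in np.arange(z0,z1,.015):
    k=m&(Z>=lo)&(Z<lo+.015)
    if k.sum()>5: print(round(lo,3),k.sum(),"X",np.percentile(X[k],[3,50,97]).round(4),"Y",np.percentile(Y[k],[3,50,97]).round(4))
E
python3 look.py side11; python3 rk.py side11 .13 .30
```

```text
{'time': 16.85, 'qpos': [-0.5016, 0.3117, 0.2868, 1.5459, 0.0, -0.1004], 'tcp_pos': [0.4766, -0.2613, 0.3073], 'ee_rot': [0.1992, 0.98, 0.0, 0.0], 'force': [0.2949, 0.4178, -3.9258], 'width': 0.0424, 'grip_force': 12.9227}
0.145 39 X [0.0015 0.0029 0.0135] Y [-0.0393  0.0236  0.052 ]
0.16 88 X [-0.0033  0.0016  0.0131] Y [-0.0354  0.0251  0.0526]
0.175 82 X [-0.0006  0.0015  0.0115] Y [-0.0394  0.0269  0.0542]
0.19 83 X [-0.0007  0.0009  0.0115] Y [-0.041   0.0236  0.0539]
0.205 84 X [-0.0018  0.0002  0.0097] Y [-0.037   0.0268  0.0539]
0.22 88 X [-0.0022 -0.0004  0.0102] Y [-0.0395  0.0292  0.0537]
0.235 85 X [-0.0029 -0.0014  0.0086] Y [-0.039   0.0241  0.0525]
0.25 80 X [-0.0055 -0.001   0.008 ] Y [-0.0366  0.0282  0.0518]
0.265 110 X [-0.0085 -0.0027  0.0079] Y [-0.0369  0.0231  0.0518]
0.28 57 X [-0.004   0.0004  0.0086] Y [-0.0336  0.0113  0.0508]
0.295 43 X [-0.0054 -0.0021  0.0077] Y [-0.0095  0.0133  0.0193]
```

Request:
{"name": "jog_arm", "arguments": {
  "steps": [
    [0, 0, 0, 0, 0.8, 0, 0.506],
    [0, 0, 0, 0, 1.0, 0, 0.51],
    [0, 0, 0.008, 0, 0.5, 0, 0.51],
    [0, 0, 0.012, 0, 0, 0, 0.51],
    [0, 0, 0.01, 0, 0, 0, 0.51],
    [0, 0, 0.004, 0, 0, 0, 0.51],
    [0, 0, 0, 0, 0, 0, 0.51]
  ]
}}

```text
time: 17.6
tcp_pos: [0.4751, -0.2607, 0.2727]
ee_rot: [0.199, 0.98, 0.004, -0.02]
force: [0.1, 0.2, -3.7]
width: 0.042
grip_force: 19.2
```

```bash
python3 look.py side12; python3 rk.py side12 .115 .23
```

```text
{'time': 17.6, 'qpos': [-0.4995, 0.3419, 0.2407, 1.5107, -0.0039, -0.0983], 'tcp_pos': [0.4751, -0.2607, 0.2727], 'ee_rot': [0.1992, 0.9797, 0.0042, -0.0203], 'force': [0.0587, 0.1704, -3.7278], 'width': 0.042, 'grip_force': 19.2156}
0.115 62 X [-0.0064 -0.0012  0.0084] Y [-0.0344  0.0246  0.054 ]
0.13 89 X [-0.0072 -0.002   0.0098] Y [-0.0335  0.0286  0.0532]
0.145 75 X [-0.0039 -0.0018  0.0074] Y [-0.0407  0.0284  0.0539]
0.16 84 X [-0.0044 -0.0024  0.0078] Y [-0.0386  0.0255  0.0534]
0.175 83 X [-0.0046 -0.0028  0.0074] Y [-0.0416  0.0236  0.0532]
0.19 81 X [-0.005  -0.0035  0.0068] Y [-0.0381  0.029   0.0537]
0.205 87 X [-0.0056 -0.0037  0.0063] Y [-0.0434  0.0221  0.0527]
0.22 78 X [-0.0092 -0.0038  0.0057] Y [-0.0358  0.0295  0.0532]
```

Request:
{"name": "jog_arm", "arguments": {
  "steps": [
    [0, 0, 0.005, 0, 0, 0, 0.51],
    [0, 0, 0.012, 0, 0, 0, 0.51],
    [0, 0, 0.015, 0, 0, 0, 0.51],
    [0, 0, 0.015, 0, 0, 0, 0.51],
    [0, 0, 0.015, 0, 0, 0, 0.51],
    [0, 0, 0.014, 0, 0, 0, 0.51],
    [0, 0, 0.008, 0, 0, 0, 0.51],
    [0, 0, 0, 0, 0, 0, 0.51]
  ]
}}

```text
time: 18.45
tcp_pos: [0.4719, -0.2593, 0.1887]
ee_rot: [0.199, 0.98, 0.004, -0.02]
force: [-0.8, -0.2, -3.7]
width: 0.0421
grip_force: 19.2
```

```bash
python3 look.py side13; python3 rk.py side13 .115 .20;python3 -c "
from h import *
cv2.imwrite('pics/c13.png',cv2.resize(load('side13')['im'][90:240,290:430,::-1],None,fx=4,fy=4))"
```

```text
{'time': 18.45, 'qpos': [-0.5001, 0.3416, 0.029, 1.2993, -0.004, -0.0989], 'tcp_pos': [0.4719, -0.2593, 0.1887], 'ee_rot': [0.1991, 0.9798, 0.0042, -0.0202], 'force': [-0.8092, -0.2475, -3.6754], 'width': 0.0421, 'grip_force': 19.2463}
0.115 77 X [-0.0089 -0.0074  0.0037] Y [-0.0385  0.0254  0.0531]
0.13 76 X [-0.0098 -0.0072  0.0015] Y [-0.0396  0.0288  0.0524]
0.145 93 X [-0.0137 -0.0082  0.0019] Y [-0.0373  0.0242  0.0513]
0.16 65 X [-0.0091 -0.0046  0.0038] Y [-0.0409  0.0123  0.0462]
0.175 35 X [-0.0102 -0.0067  0.0033] Y [-0.0063  0.0119  0.019 ]
0.19 64 X [-0.012  -0.0087  0.0099] Y [-0.0238  0.025   0.0336]
```

View pics/c13.png

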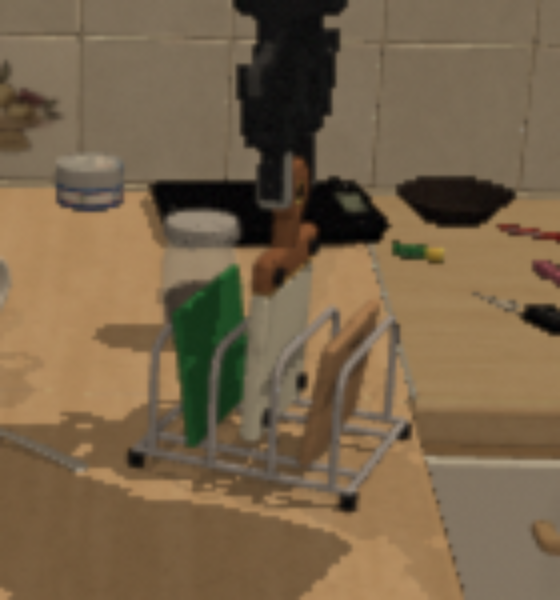

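The board is inside the middle bay, clear of both hoops. Its lower end is at (255,435) in the crop. I'll lower it slowly while watching the force.

Request:
{"name": "jog_arm", "arguments": {
  "steps": [
    [-0.001, 0, 0.003, 0, 0, 0, 0.51],
    [-0.001, 0, 0.003, 0, 0, 0, 0.51],
    [0, 0, 0.003, 0, 0, 0, 0.51],
    [0, 0, 0.002, 0, 0, 0, 0.51],
    [0, 0, 0, 0, 0, 0, 0.51]
  ]
}}

```text
time: 19.0
tcp_pos: [0.4736, -0.26, 0.178]
ee_rot: [0.199, 0.98, 0.004, -0.02]
force: [-0.2, 0.0, -3.9]
width: 0.0426
grip_force: 19.2
```

Request:
{"name": "jog_arm", "arguments": {
  "steps": [
    [0, 0, 0.001, 0, 0, 0, 0.51],
    [0, 0, 0.001, 0, 0, 0, 0.51],
    [0, 0, 0, 0, 0, 0, 0.51]
  ]
}}

```text
time: 19.3
tcp_pos: [0.4741, -0.2601, 0.1769]
ee_rot: [0.199, 0.98, 0.004, -0.019]
force: [0.7, 1.1, 1.8]
width: 0.0424
grip_force: 19.7
```

Request:
{"name": "jog_arm", "arguments": {
  "steps": [
    [0, 0, 0.001, 0, 0, 0, 0.51],
    [0, 0, 0, 0, 0, 0, 0.51]
  ]
}}

```text
time: 19.5
tcp_pos: [0.4745, -0.2602, 0.1765]
ee_rot: [0.199, 0.98, 0.004, -0.018]
force: [1.0, 3.1, 12.1]
width: 0.0422
grip_force: 20.2
```

Request:
{"name": "jog_arm", "arguments": {
  "steps": [
    [0, 0, 0.001, 0, 0, 0, 0.51],
    [0, 0, 0, 0, 0, 0, 0.51]
  ]
}}

```text
time: 19.7
tcp_pos: [0.4749, -0.2601, 0.1762]
ee_rot: [0.199, 0.98, 0.004, -0.018]
force: [1.4, 5.7, 19.4]
width: 0.0423
grip_force: 20.8
```

It touched down at TCP z of about 0.177. I'll relieve the pressing force, then let go slowly.

Request:
{"name": "jog_arm", "arguments": {
  "steps": [
    [0, 0, -0.0015, 0, 0, 0, 0.51],
    [0, 0, -0.0005, 0, 0, 0, 0.508],
    [0, 0, 0, 0, 0, 0, 0.505]
  ]
}}

```text
time: 20.0
tcp_pos: [0.4739, -0.26, 0.1765]
ee_rot: [0.199, 0.98, 0.004, -0.019]
force: [0.5, 1.7, 5.6]
width: 0.0424
grip_force: 17.5
```

Request:
{"name": "jog_arm", "arguments": {
  "steps": [
    [0, 0, 0, 0, 0, 0, 0.502],
    [0, 0, 0, 0, 0, 0, 0.499],
    [0, 0, 0, 0, 0, 0, 0.496],
    [0, 0, 0, 0, 0, 0, 0.493],
    [0, 0, 0, 0, 0, 0, 0.488],
    [0, 0, 0, 0, 0, 0, 0.48],
    [0, 0, 0, 0, 0, 0, 0.47],
    [0, 0, 0, 0, 0, 0, 0.46]
  ]
}}

```text
time: 20.8
tcp_pos: [0.4735, -0.2601, 0.1761]
ee_rot: [0.199, 0.98, 0.004, -0.02]
force: [0.5, 0.1, 1.2]
width: 0.0463
grip_force: 0.4
```

Request:
{"name": "jog_arm", "arguments": {
  "steps": [
    [0, 0, 0, 0, 0, 0, 0.4],
    [0, 0, 0, 0, 0, 0, 0.3],
    [0, 0, 0, 0, 0, 0, 0.2],
    [0, 0, 0, 0, 0, 0, 0.1],
    [0, 0, 0, 0, 0, 0, 0]
  ]
}}

```text
time: 21.3
tcp_pos: [0.4737, -0.2601, 0.1764]
ee_rot: [0.199, 0.98, 0.004, -0.02]
force: [0.6, -0.5, 0.2]
width: 0.0852
grip_force: 0.0
```

```bash
python3 look.py side14; python3 rk.py side14 .115 .24;python3 -c "
from h import *
cv2.imwrite('pics/c14.png',cv2.resize(load('side14')['im'][90:240,290:430,::-1],None,fx=4,fy=4))"
```

```text
{'time': 21.3, 'qpos': [-0.4998, 0.3485, 0.0075, 1.2696, -0.004, -0.0987], 'tcp_pos': [0.4737, -0.2601, 0.1764], 'ee_rot': [0.1992, 0.9798, 0.004, -0.0196], 'force': [0.6485, -0.5232, 0.1787], 'width': 0.0852, 'grip_force': 0.0}
0.115 66 X [-0.0074 -0.0026  0.0043] Y [-0.0377  0.0332  0.0532]
0.13 74 X [-0.0122 -0.0041  0.004 ] Y [-0.0347  0.0397  0.0534]
0.145 67 X [-0.0066 -0.0004  0.0069] Y [-0.0361  0.0165  0.0516]
0.16 32 X [-0.0048 -0.0015  0.0077] Y [-0.0049  0.0133  0.0182]
0.175 33 X [-0.0052 -0.0023  0.0056] Y [-0.0119  0.0183  0.0259]
0.19 94 X [-0.0091 -0.0028  0.0101] Y [-0.0473  0.014   0.0557]
0.205 100 X [-0.0099 -0.0013  0.0108] Y [-0.0472  0.0261  0.0585]
0.22 89 X [-0.0093 -0.0009  0.0113] Y [-0.0488  0.0415  0.0599]
0.235 119 X [-0.0101 -0.0043  0.0136] Y [-0.0691  0.0506  0.0754]
```

View pics/c14.png

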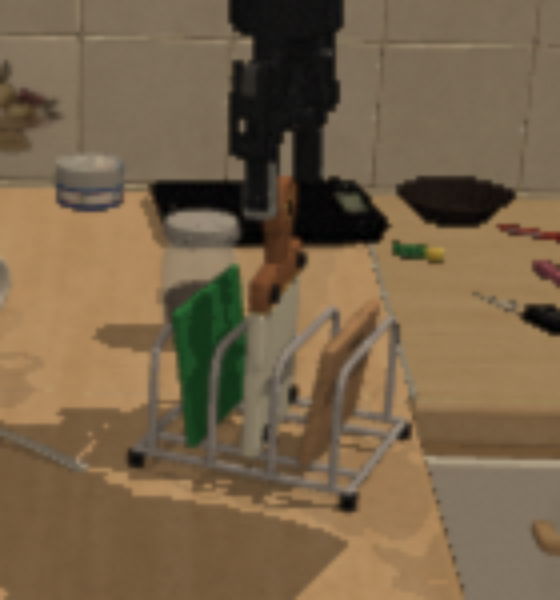

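The board stands free in the middle bay with the fingers open. I'll retract upward.

Request:
{"name": "jog_arm", "arguments": {
  "steps": [
    [0, 0, -0.005, 0, 0, 0, 0],
    [0, 0, -0.015, 0, 0, 0, 0],
    [0, 0, -0.03, 0, 0, 0, 0],
    [0, 0, -0.03, 0, 0, 0, 0],
    [0, 0, -0.03, 0, 0, 0, 0],
    [0, 0, -0.02, 0, 0, 0, 0],
    [0, 0, 0, 0, 0, 0, 0],
    [0, 0, 0, 0, 0, 0, 0]
  ]
}}

```text
time: 22.15
tcp_pos: [0.4787, -0.2622, 0.3062]
ee_rot: [0.199, 0.98, 0.004, -0.019]
force: [0.8, -0.4, -0.4]
width: 0.0852
grip_force: 0.0
```

Request:
{"name": "jog_arm", "arguments": {
  "steps": [
    [0, 0, 0, 0, 0, 0, 0],
    [0, 0, 0, 0, 0, 0, 0],
    [0, 0, 0, 0, 0, 0, 0],
    [0, 0, 0, 0, 0, 0, 0],
    [0, 0, 0, 0, 0, 0, 0],
    [0, 0, 0, 0, 0, 0, 0],
    [0, 0, 0, 0, 0, 0, 0],
    [0, 0, 0, 0, 0, 0, 0]
  ]
}}

```text
time: 22.95
tcp_pos: [0.4785, -0.2621, 0.3062]
ee_rot: [0.199, 0.98, 0.004, -0.02]
force: [0.6, -1.0, 0.1]
width: 0.0851
grip_force: 0.0
```

```bash
python3 look.py side15; python3 rk.py side15 .115 .22;python3 -c "
from h import *
a,b=load('side15')['im'],load('side0')['im']
print(np.abs(a[190:250,245:290].astype(int)-b[190:250,245:290]).max())
cv2.imwrite('pics/c15.png',cv2.resize(a[100:260,240:430,::-1],None,fx=3.5,fy=3.5))"
```

```text
{'time': 22.95, 'qpos': [-0.4989, 0.3576, 0.3478, 1.6008, -0.0039, -0.0977], 'tcp_pos': [0.4785, -0.2621, 0.3062], 'ee_rot': [0.1992, 0.9798, 0.004, -0.0196], 'force': [0.5565, -1.0419, 0.0747], 'width': 0.0851, 'grip_force': 0.0}
0.115 63 X [-0.0074 -0.0026  0.0043] Y [-0.038   0.0374  0.0531]
0.13 69 X [-0.0124 -0.0039  0.0034] Y [-0.0334  0.04    0.0534]
0.145 71 X [-0.0067 -0.0009  0.0075] Y [-0.0379  0.0168  0.0521]
0.16 34 X [-0.0041 -0.0015  0.008 ] Y [-0.0048  0.0131  0.0169]
0.175 40 X [-0.0061 -0.0021  0.0054] Y [-0.0123  0.0207  0.0266]
0.19 47 X [-0.0049 -0.0013  0.0084] Y [-0.0096  0.0145  0.0224]
0.205 10 X [-0.004   0.0018  0.0057] Y [-0.0009  0.0058  0.0116]
77
```

View pics/c15.png

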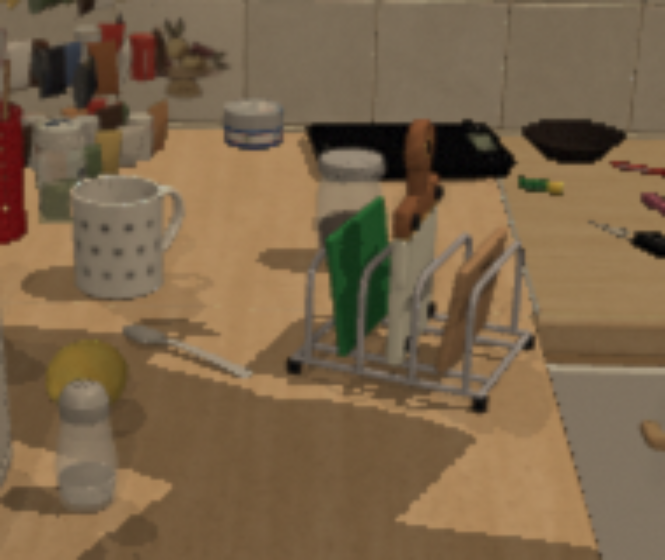

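The board stands in the middle bay, handle up, and has not moved since release. The lemon, shaker and jar are where they were, so I'm handing in.

```bash
python3 -c "
from cell import env
print(env.job_done())"
```

```text
the job is handed in; nothing more can be done
None
```

The marble board stands handle up in the middle bay, lowered gently until it rested on the rack, and the lemon, shaker and jar look undisturbed; I handed the job in at about 23 s.

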